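# Rock a glued-up chopping board on the surface plate

### The arm

A 6-joint arm with a two-finger parallel gripper is mounted at the origin on the work surface. World frame = base frame: x ahead of the robot, y to its left, z up, the work surface at z = 0. Lengths are in m, angles in rad, forces in N, time in s.
With the tool pointing down it reaches from about 0.35 to 0.85 m from the base axis. Payload 8.1 kg.
Tool frame: the origin (TCP) lies at the very end of the fingers, on their centre line; the grasp point (between the pads) lies ctrl.tcp_to_grasp behind it (ctrl.tcp_to_grasp is the distance from the TCP to the grasp point, in m); z points along the fingers, y is the direction in which the jaws open and shut (so a half turn about z gives the same grasp; the last joint's range is limited). The gripper opens to 93 mm and grips with 3 to 60 N. Pads are 15 mm wide; open, the fingers measure 128 mm over their backs; the gripper's body (75 mm by 188 mm) begins 65 mm behind the grasp point.
Start: joints at [-1.261, 0.13, 1.488, -0, 1.523, -0.085], TCP at [0.231, -0.554, 0.219] pointing down, gripper open.
Joint ranges: [-2.96, 2.96], [-0.89, 2.26], [0.02, 2.5], [-1.34, 4.48], [0, 2.73], [-2.66, 2.66]. Speed limits (rad/s): [2.39, 2.39, 2.79, 3.14, 3.14, 3.14].

### API

Orientations are given as a 3x3 rotation matrix whose columns are the frame's x, y, z axes.
In Python, from plant import ctrl gives the robot as it stands.
- The arm moves only by the tool jog_arm, never from a script. Its argument "moves" is a list of rows, each an object of numbers: "x", "y", "z": the shift along the tool's x, y, z in m; "rx", "ry", "rz": the turn, a rotation vector about the tool's x, y, z in degrees; "claw": the opening, from 0 (shut) to 1 (fully open). A call has 1 to 12 rows; each row is the pose to reach, as a shift and turn from the pose commanded when the call began, along the tool's axes at that moment; what a row does not reach only later rows make up. A row lasts 1/8 s, in which the tool goes at most 62.5 mm and 10.7 degrees, less where a joint would pass 70% of its speed; a pose out of reach is approached as far as the arm can. A call with a gripper value outside its range is refused whole. The fingers move at their own pace and stop on an object; the grip force is fixed at half the most. Time passes only in rows, so rows that repeat a pose let the fingers close. It gives the time, the measured TCP pose, the force and the opening at its end, in the units of the state.
- ctrl.read_state(): the state, without advancing time (a new reading comes with each control period).
- ctrl.grab_frame(name): name is "scene" or "top"; returns a dict with "pixels" (480x640x3 uint8, blue, green, red), "K" (3x3 intrinsics, pixels), "world_to_cam" (4x4, takes a point from world to camera coordinates). Camera axes: x right, y down, z forward; pixel columns grow to the right and rows downward; lengths in m; the calibration is good to about 2 mm. A picture is of the moment at which its call begins. There is no depth.
- ctrl.sign_off(): hands the job in, once; it reports no verdict.
The state is a dict: "time": time; "joint_positions": joint angles; "joint_velocities": joint speeds; "tau": joint torques, N m; "tool_pos": TCP position; "tcp_rot": TCP orientation; "force": force on the tool from outside, world axes, zero at the start; "wrist_torque": the same for the moment, N m; "finger_gap": finger opening in m.
Only numpy, scipy, OpenCV 4.12 (cv2) and the standard library are available. Lean on these libraries where they do the work, as an engineer would, in place of code of your own. Each camera call takes 0.05 s, during which the arm holds its last target.

### The job

Three students' chopping boards lie on the granite surface plate, and the oblong one was glued up crooked, so one of its ends stands off the plate. Test it for warp: push its raised end down until that half lies on the plate and the other end comes up, then push the other end down again so that the board rests as it did at first. Leave it in its place on the plate, and do not shift the square or the round board.

Things in the scene. Friction and masses are not known exactly. Their poses are not given: they have to be found in the camera images.
- oblong_board: Oblong chopping board of light and dark wood strips, loose, 0.15 to 0.31 kg, 170 x 65 x 25 mm: two flat 85 mm halves glued at 10 degrees, the underside a very shallow V. Origin: middle of the glue line, on the underside; it stays on the plate's top as the board rocks. Own x along the length, z up and square to the -x half, which lies flat at the start; rocked over, z leans 10 degrees.
- raised_end (a point): Point on the top face of the half on the board's +x side, 65 mm from the glue line, in mid-width. This half slopes up at the start (its end 15 mm off the plate); pushed down flat, the point is 25 mm above the plate. Under 1 N here rocks the board over, and it then stays on the half it was put on.
- low_end (a point): The same point on the half on the -x side, 65 mm from the glue line, in mid-width: 25 mm above the plate while that half lies flat, about 36 mm once the board is rocked over.
- surface_plate: Dark grey granite surface plate, fixed, 420 mm (own x) by 640 mm (own y), 70 mm high. Origin: centre of its underside, on the bench; its flat top, on which the boards lie, is at own z = 70 mm.
- square_board: Flat square chopping board of light and dark strips, loose, 110 x 110 x 25 mm, lying on the plate: a bystander to be left in place. Origin: centre of its underside.
- round_board: Flat round chopping board of light wood with a thin dark ring inlaid, loose, 116 mm across, 25 mm thick, lying on the plate: a bystander to be left in place. Origin: centre of its underside.

How it is judged:
On the way:
1. the raised end is pushed down: the oblong board rocks over on to its other half, on the plate and in its place (angle between oblong_board's own z axis and vertical between 0.11 and 0.23 rad and height (world z) of oblong_board below 0.075 m and distance of oblong_board from where it was at the start of the episode below 0.03 m), for 0.2 s.
At the end, for the whole second after the job is handed in: The oblong board rests on the plate again on the half it first lay on (own z within 0.05 rad of upright, glue line within 5 mm of the plate's top), at rest and within 30 mm of where it started (angle between oblong_board's own z axis and vertical below 0.05 rad and height (world z) of oblong_board between 0.065 and 0.075 m and distance of oblong_board from where it was at the start of the episode below 0.03 m and linear speed of oblong_board below 0.02 m/s); the robot touches nothing.
It fails at once if the square or the round board is shifted by more than 20 mm (distance of any of square_board, round_board from where it was at the start of the episode above 0.02 m).
It also fails if it takes over 32 s, if anything falls off the work surface, if the arm or the gripper's body presses on something with over 40 N, if the wrist force passes 120 N, or if a joint passes its speed limit or range.

## Working session

There is one attempt and no reset: what is moved stays moved. The work goes in short steps, Python scripts to look and compute and a tool call to move; the robot and the scene stay as the last step left them, time stands still between calls to the robot, and variables do not carry over. Pictures are saved under pics/ and viewed, and the job is handed in when it is done.

Besides the shell and the picture viewer there is one more tool, called after "Call:" as a command line: name --argument value ..., lists and objects as JSON in quotes. jog_arm: Moves the arm, as the interface text tells. Its arguments: {"type":"object","properties":{"moves":{"type":"array"}},"required":["moves"]}

```bash
mkdir -p pics; ls
python3 - <<'E'
from plant import ctrl
import cv2,numpy as np
np.set_printoptions(precision=4,suppress=True)
for n in("scene","top"):
    f=ctrl.grab_frame(n); cv2.imwrite(f"pics/{n}0.png",f["pixels"]); np.savez(f"{n}0.npz",**f); print(f["K"],f["world_to_cam"])
s=ctrl.read_state(); print(s, ctrl.tcp_to_grasp)
E
```

```text
pics
[[596.3291   0.     322.4101]
 [  0.     596.3291 228.2329]
 [  0.       0.       1.    ]] [[-0.6012  0.7991 -0.0031  0.2759]
 [ 0.489   0.3649 -0.7923 -0.2294]
 [-0.632  -0.4779 -0.6101  1.3917]
 [ 0.      0.      0.      1.    ]]
[[446.9766   0.     323.3115]
 [  0.     446.9766 239.5843]
 [  0.       0.       1.    ]] [[-0.027  -0.9996  0.0015  0.0617]
 [-0.9944  0.0267 -0.1027  0.5768]
 [ 0.1027 -0.0043 -0.9947  0.9214]
 [ 0.      0.      0.      1.    ]]
{'time': 0.1, 'joint_positions': array([-1.2614,  0.1311,  1.4892, -0.    ,  1.523 , -0.0854]), 'joint_velocities': array([-0.0002, -0.0019, -0.0008, -0.0002,  0.0022, -0.0011]), 'tau': array([ -0.0001, -56.1343, -49.3097,   0.077 ,   0.0291,  -0.0001]), 'tool_pos': array([ 0.2306, -0.5534,  0.2177]), 'tcp_rot': array([[ 0.9231,  0.3846, -0.0005],
       [ 0.3846, -0.9231,  0.0015],
       [ 0.0001, -0.0016, -1.    ]]), 'force': array([-0.0457, -0.4848,  0.0858]), 'wrist_torque': array([-0.0062,  0.0246, -0.014 ]), 'finger_gap': 0.09270099882909859} 0.0188
```

View pics/scene0.png

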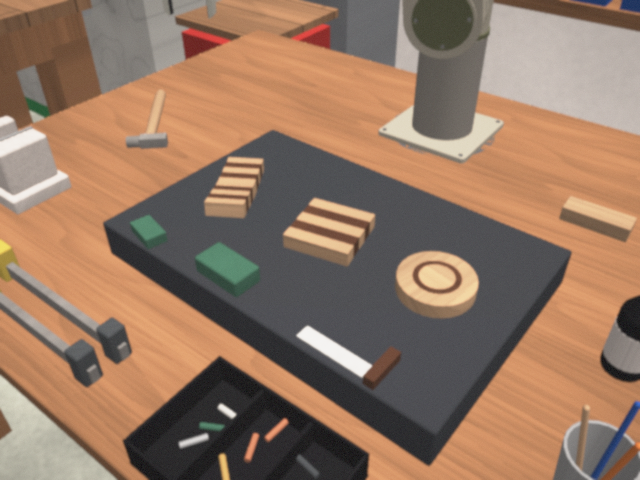

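View pics/top0.png

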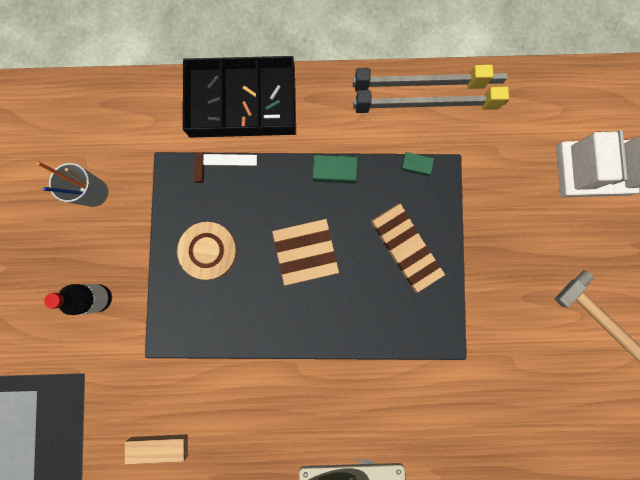

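The top view shows the oblong board centred near (408,248), the square at (305,252) and the round at (207,250). In the scene view the oblong is at (235,187). I'll zoom in to see which end is raised.

Run:
```python
import cv2,numpy as np
a=cv2.imread("pics/scene0.png")[140:240,180:290]; b=cv2.imread("pics/top0.png")[190:300,355:465]
a=cv2.resize(a,(396,360),interpolation=cv2.INTER_CUBIC);b=cv2.resize(b,(396,396),interpolation=cv2.INTER_CUBIC)
a=cv2.copyMakeBorder(a,0,36,0,0,0)
cv2.imwrite("pics/zoom0.png",np.hstack([a,b]))
np.set_printoptions(precision=4,suppress=True)
f=np.load("top0.npz");im=f["pixels"];K=f["K"];T=f["world_to_cam"]
hsv=cv2.cvtColor(im,cv2.COLOR_BGR2HSV)
roi=np.zeros(im.shape[:2],np.uint8);roi[160:350,158:458]=255
m=cv2.inRange(hsv,(0,60,50),(25,255,255))&roi
m=cv2.morphologyEx(m,cv2.MORPH_CLOSE,np.ones((5,5)))
cs,_=cv2.findContours(m,cv2.RETR_EXTERNAL,cv2.CHAIN_APPROX_NONE)
def ray(u,v,z):
    d=T[:3,:3].T@np.linalg.solve(K,[u,v,1]);c=-T[:3,:3].T@T[:3,3];return c+d*(z-c[2])/d[2]
for c in cs:
    if cv2.contourArea(c)<300: continue
    r=cv2.minAreaRect(c);bx=cv2.boxPoints(r);print(r)
    print(np.array([ray(*p,.095) for p in bx]), ray(*r[0],.095))
```

```text
((207.0, 250.0), (58.0, 60.0), 90.0)
[[0.6164 0.3363 0.095 ]
 [0.6132 0.2171 0.095 ]
 [0.4983 0.2179 0.095 ]
 [0.5015 0.3355 0.095 ]] [0.557  0.2767 0.095 ]
((304.8679504394531, 251.76123046875), (56.439735412597656, 56.964412689208984), 77.00537872314453)
[[0.5921 0.1502 0.095 ]
 [0.6148 0.0394 0.095 ]
 [0.5049 0.0175 0.095 ]
 [0.4828 0.127  0.095 ]] [0.5483 0.0836 0.095 ]
((407.27374267578125, 247.6866455078125), (86.08184051513672, 35.775753021240234), 57.91781234741211)
[[ 0.6068 -0.0459  0.095 ]
 [ 0.6435 -0.1079  0.095 ]
 [ 0.4958 -0.1913  0.095 ]
 [ 0.4603 -0.13    0.095 ]] [ 0.5509 -0.1191  0.095 ]
```

View pics/zoom0.png

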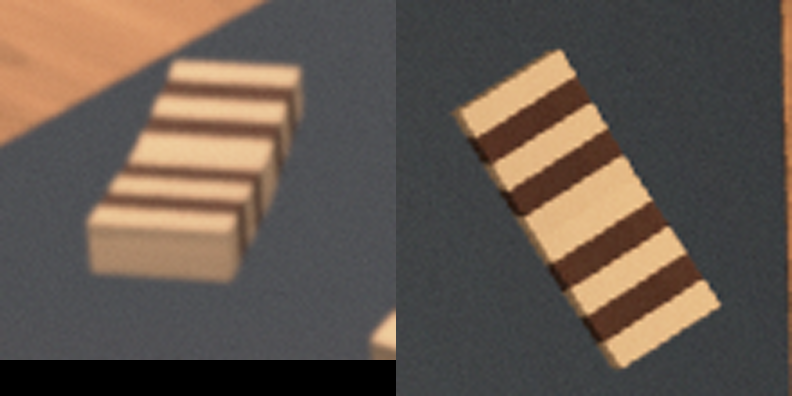

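Run:
```python
import cv2,numpy as np
np.set_printoptions(precision=4,suppress=True)
P={}
for n in("scene","top"):
    f=np.load(n+"0.npz");P[n]=f["K"]@f["world_to_cam"][:3]
s=np.array([[205,201.7],[245.3,203.3],[227.8,157.2],[263.3,158.9]]);t=np.array([[400.6,203.9],[371.6,220],[445,274.7],[417.8,292.2]])
X=cv2.triangulatePoints(P["scene"],P["top"],s.T,t.T);X=(X[:3]/X[3]).T
print(X)
for p,a,b in zip(X,s,t):
    for n,q in(("scene",a),("top",b)):
        h=P[n]@np.append(p,1);print(n,h[:2]/h[2]-q)
print(np.linalg.norm(X[0]-X[1]),np.linalg.norm(X[2]-X[3]),np.linalg.norm(X[0]-X[2]))
```

```text
[[ 0.6361 -0.1068  0.1087]
 [ 0.6044 -0.0472  0.1127]
 [ 0.4963 -0.1913  0.0956]
 [ 0.4625 -0.1346  0.0961]]
scene [-0.229  -0.0369]
top [-0.2516  0.2349]
scene [-0.6117 -0.0734]
top [-0.6872  0.5973]
scene [0.2935 0.041 ]
top [ 0.3712 -0.3389]
scene [-0.2814 -0.0292]
top [-0.3642  0.3103]
0.06760900214846065 0.06604904871156259 0.1638374952226592
```

Triangulation puts the +x (world) end about 15 mm higher, at z≈0.110 against 0.096. The ends come out 66–68 mm wide, which matches the 65 mm given. Glue line ≈ (0.552,-0.119), raised_end ≈ (0.605,-0.086), low_end ≈ (0.497,-0.153). Next I'll close the claw and go above raised_end.

Call:
jog_arm --moves '[{"x": 0.03,"y": -0.015,"z": 0,"claw": 0},{"x": 0.08,"y": -0.04,"z": 0,"claw": 0},{"x": 0.13,"y": -0.07,"z": 0,"claw": 0},{"x": 0.18,"y": -0.1,"z": 0,"claw": 0},{"x": 0.23,"y": -0.125,"z": 0,"claw": 0},{"x": 0.28,"y": -0.15,"z": 0,"claw": 0},{"x": 0.33,"y": -0.18,"z": 0,"claw": 0},{"x": 0.38,"y": -0.207,"z": 0.01,"claw": 0},{"x": 0.43,"y": -0.235,"z": 0.03,"claw": 0},{"x": 0.48,"y": -0.262,"z": 0.05,"claw": 0},{"x": 0.51,"y": -0.279,"z": 0.06,"claw": 0},{"x": 0.525,"y": -0.287,"z": 0.07,"claw": 0}]'

```text
invalid input at $.moves[0]: expected keys x, y, z, rx, ry, rz, claw
```

Call:
jog_arm --moves '[{"x": 0.03,"y": -0.015,"z": 0,"rx": 0,"ry": 0,"rz": 0,"claw": 0},{"x": 0.08,"y": -0.04,"z": 0,"rx": 0,"ry": 0,"rz": 0,"claw": 0},{"x": 0.13,"y": -0.07,"z": 0,"rx": 0,"ry": 0,"rz": 0,"claw": 0},{"x": 0.18,"y": -0.1,"z": 0,"rx": 0,"ry": 0,"rz": 0,"claw": 0},{"x": 0.23,"y": -0.125,"z": 0,"rx": 0,"ry": 0,"rz": 0,"claw": 0},{"x": 0.28,"y": -0.15,"z": 0,"rx": 0,"ry": 0,"rz": 0,"claw": 0},{"x": 0.33,"y": -0.18,"z": 0,"rx": 0,"ry": 0,"rz": 0,"claw": 0},{"x": 0.38,"y": -0.207,"z": 0.01,"rx": 0,"ry": 0,"rz": 0,"claw": 0},{"x": 0.43,"y": -0.235,"z": 0.03,"rx": 0,"ry": 0,"rz": 0,"claw": 0},{"x": 0.48,"y": -0.262,"z": 0.05,"rx": 0,"ry": 0,"rz": 0,"claw": 0},{"x": 0.51,"y": -0.279,"z": 0.06,"rx": 0,"ry": 0,"rz": 0,"claw": 0},{"x": 0.525,"y": -0.287,"z": 0.07,"rx": 0,"ry": 0,"rz": 0,"claw": 0}]'

```text
time: 1.6
tool_pos: [0.6054, -0.0852, 0.1475]
tcp_rot: [[0.922, 0.386, -0.001], [0.386, -0.922, 0.0], [-0.001, -0.001, -1.0]]
force: [-0.1, -0.2, 0.3]
finger_gap: 0.0005
```

Call:
jog_arm --moves '[{"x": 0,"y": 0,"z": 0.015,"rx": 0,"ry": 0,"rz": 0,"claw": 0},{"x": 0,"y": 0,"z": 0.03,"rx": 0,"ry": 0,"rz": 0,"claw": 0},{"x": 0,"y": 0,"z": 0.036,"rx": 0,"ry": 0,"rz": 0,"claw": 0},{"x": 0,"y": 0,"z": 0.039,"rx": 0,"ry": 0,"rz": 0,"claw": 0},{"x": 0,"y": 0,"z": 0.042,"rx": 0,"ry": 0,"rz": 0,"claw": 0},{"x": 0,"y": 0,"z": 0.044,"rx": 0,"ry": 0,"rz": 0,"claw": 0},{"x": 0,"y": 0,"z": 0.046,"rx": 0,"ry": 0,"rz": 0,"claw": 0},{"x": 0,"y": 0,"z": 0.048,"rx": 0,"ry": 0,"rz": 0,"claw": 0},{"x": 0,"y": 0,"z": 0.049,"rx": 0,"ry": 0,"rz": 0,"claw": 0},{"x": 0,"y": 0,"z": 0.05,"rx": 0,"ry": 0,"rz": 0,"claw": 0},{"x": 0,"y": 0,"z": 0.05,"rx": 0,"ry": 0,"rz": 0,"claw": 0},{"x": 0,"y": 0,"z": 0.05,"rx": 0,"ry": 0,"rz": 0,"claw": 0}]'

```text
time: 3.1
tool_pos: [0.6051, -0.087, 0.0987]
tcp_rot: [[0.923, 0.385, 0.0], [0.385, -0.923, -0.0], [0.0, 0.0, -1.0]]
force: [0.2, 0.3, -0.5]
finger_gap: 0.0006
```

```bash
cat > look.py <<'E'
import sys,cv2,numpy as np
from plant import ctrl
k=sys.argv[1];o=[]
for n,(r,c) in(("scene",(140,180)),("top",(190,355))):
    f=ctrl.grab_frame(n);cv2.imwrite(f"pics/{n}{k}.png",f["pixels"]);o.append(cv2.resize(f["pixels"][r:r+110,c:c+110],(396,396),interpolation=cv2.INTER_CUBIC))
cv2.imwrite(f"pics/zoom{k}.png",np.hstack(o));s=ctrl.read_state();print(s["time"],s["tool_pos"],s["force"])
E
python3 look.py 1
```

```text
3.2 [ 0.60508314 -0.08700804  0.09872931] [-0.33883314  0.35737554 -0.45349769]
```

View pics/zoom1.png

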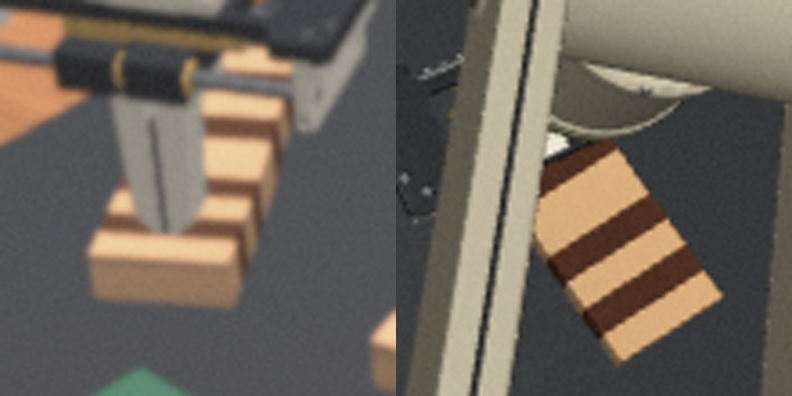

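In the scene zoom, the near end's top edge dropped about 10 px and the far end rose, so the board has rocked over in place. Next I'll lift, move over to the low end and look again.

Call:
jog_arm --moves '[{"x": 0,"y": 0,"z": -0.01,"rx": 0,"ry": 0,"rz": 0,"claw": 0},{"x": 0,"y": 0,"z": -0.03,"rx": 0,"ry": 0,"rz": 0,"claw": 0},{"x": 0,"y": 0,"z": -0.05,"rx": 0,"ry": 0,"rz": 0,"claw": 0},{"x": -0.03,"y": 0.004,"z": -0.05,"rx": 0,"ry": 0,"rz": 0,"claw": 0},{"x": -0.07,"y": 0.01,"z": -0.05,"rx": 0,"ry": 0,"rz": 0,"claw": 0},{"x": -0.1,"y": 0.015,"z": -0.05,"rx": 0,"ry": 0,"rz": 0,"claw": 0},{"x": -0.121,"y": 0.018,"z": -0.05,"rx": 0,"ry": 0,"rz": 0,"claw": 0},{"x": -0.121,"y": 0.018,"z": -0.05,"rx": 0,"ry": 0,"rz": 0,"claw": 0}]'

```text
time: 4.2
tool_pos: [0.5003, -0.151, 0.1504]
tcp_rot: [[0.924, 0.383, 0.002], [0.383, -0.924, -0.001], [0.002, 0.002, -1.0]]
force: [-0.3, 1.0, 0.5]
finger_gap: 0.0006
```

```bash
python3 look.py 2
```

```text
4.3 [ 0.50121337 -0.15023543  0.15000438] [ 0.31895796  0.22172954 -0.49132312]
```

View pics/zoom2.png

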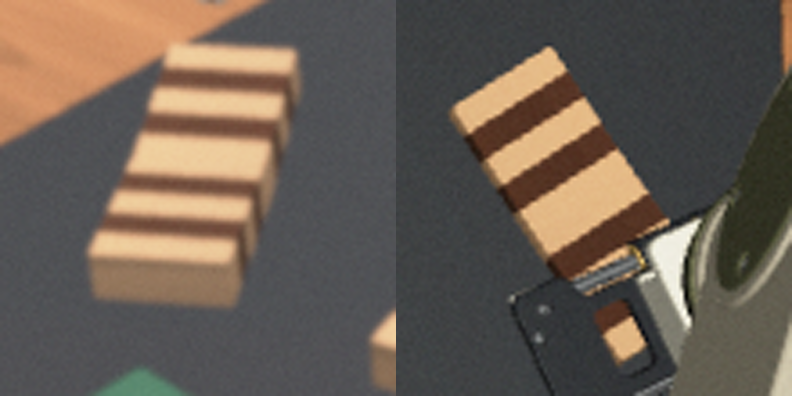

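The zoomed scene view confirms it: far edge up to zoom row 45 (62 before), near edge down to 255 (222 before). Now I'll push the low end down.

Call:
jog_arm --moves '[{"x": 0,"y": 0,"z": 0.015,"rx": 0,"ry": 0,"rz": 0,"claw": 0},{"x": 0,"y": 0,"z": 0.03,"rx": 0,"ry": 0,"rz": 0,"claw": 0},{"x": 0,"y": 0,"z": 0.037,"rx": 0,"ry": 0,"rz": 0,"claw": 0},{"x": 0,"y": 0,"z": 0.04,"rx": 0,"ry": 0,"rz": 0,"claw": 0},{"x": 0,"y": 0,"z": 0.043,"rx": 0,"ry": 0,"rz": 0,"claw": 0},{"x": 0,"y": 0,"z": 0.045,"rx": 0,"ry": 0,"rz": 0,"claw": 0},{"x": 0,"y": 0,"z": 0.047,"rx": 0,"ry": 0,"rz": 0,"claw": 0},{"x": 0,"y": 0,"z": 0.049,"rx": 0,"ry": 0,"rz": 0,"claw": 0},{"x": 0,"y": 0,"z": 0.051,"rx": 0,"ry": 0,"rz": 0,"claw": 0},{"x": 0,"y": 0,"z": 0.052,"rx": 0,"ry": 0,"rz": 0,"claw": 0},{"x": 0,"y": 0,"z": 0.052,"rx": 0,"ry": 0,"rz": 0,"claw": 0},{"x": 0,"y": 0,"z": 0.052,"rx": 0,"ry": 0,"rz": 0,"claw": 0}]'

```text
time: 5.8
tool_pos: [0.5003, -0.1502, 0.0967]
tcp_rot: [[0.923, 0.385, 0.0], [0.385, -0.923, -0.0], [0.0, 0.0, -1.0]]
force: [0.0, 0.1, 0.5]
finger_gap: 0.0003
```

Call:
jog_arm --moves '[{"x": 0,"y": 0,"z": -0.01,"rx": 0,"ry": 0,"rz": 0,"claw": 0},{"x": 0,"y": 0,"z": -0.04,"rx": 0,"ry": 0,"rz": 0,"claw": 0},{"x": 0,"y": 0,"z": -0.08,"rx": 0,"ry": 0,"rz": 0,"claw": 0},{"x": -0.04,"y": 0.02,"z": -0.11,"rx": 0,"ry": 0,"rz": 0,"claw": 0},{"x": -0.08,"y": 0.05,"z": -0.11,"rx": 0,"ry": 0,"rz": 0,"claw": 0},{"x": -0.12,"y": 0.08,"z": -0.11,"rx": 0,"ry": 0,"rz": 0,"claw": 0},{"x": -0.16,"y": 0.11,"z": -0.11,"rx": 0,"ry": 0,"rz": 0,"claw": 0},{"x": -0.2,"y": 0.14,"z": -0.11,"rx": 0,"ry": 0,"rz": 0,"claw": 0},{"x": -0.24,"y": 0.17,"z": -0.11,"rx": 0,"ry": 0,"rz": 0,"claw": 0},{"x": -0.28,"y": 0.19,"z": -0.11,"rx": 0,"ry": 0,"rz": 0,"claw": 0},{"x": -0.28,"y": 0.19,"z": -0.11,"rx": 0,"ry": 0,"rz": 0,"claw": 0},{"x": -0.28,"y": 0.19,"z": -0.11,"rx": 0,"ry": 0,"rz": 0,"claw": 0}]'

```text
time: 7.3
tool_pos: [0.3151, -0.433, 0.2071]
tcp_rot: [[0.923, 0.384, 0.001], [0.384, -0.923, 0.0], [0.001, 0.0, -1.0]]
force: [0.1, -0.3, 0.4]
finger_gap: 0.0006
```

```bash
python3 look.py 3
python3 - <<'E'
import cv2,numpy as np
for k in "03":
    im=cv2.imread(f"pics/top{k}.png");hsv=cv2.cvtColor(im,cv2.COLOR_BGR2HSV)
    roi=np.zeros(im.shape[:2],np.uint8);roi[160:350,158:458]=255
    m=cv2.morphologyEx(cv2.inRange(hsv,(0,60,50),(25,255,255))&roi,cv2.MORPH_CLOSE,np.ones((5,5)))
    for c in cv2.findContours(m,0,1)[0]:
        if cv2.contourArea(c)>300: print(k,cv2.minAreaRect(c))
E
```

```text
7.4 [ 0.31568252 -0.43249975  0.20698311] [ 0.3992257  -0.15513082 -0.19642837]
0 ((207.0, 250.0), (58.0, 60.0), 90.0)
0 ((304.8679504394531, 251.76123046875), (56.439735412597656, 56.964412689208984), 77.00537872314453)
0 ((407.27374267578125, 247.6866455078125), (86.08184051513672, 35.775753021240234), 57.91781234741211)
3 ((207.0, 250.0), (58.0, 60.0), 90.0)
3 ((304.93255615234375, 251.70785522460938), (56.36478805541992, 56.81450653076172), 77.00537872314453)
3 ((407.3308410644531, 247.7777099609375), (86.27153015136719, 35.775753021240234), 57.91781234741211)
```

View pics/zoom3.png

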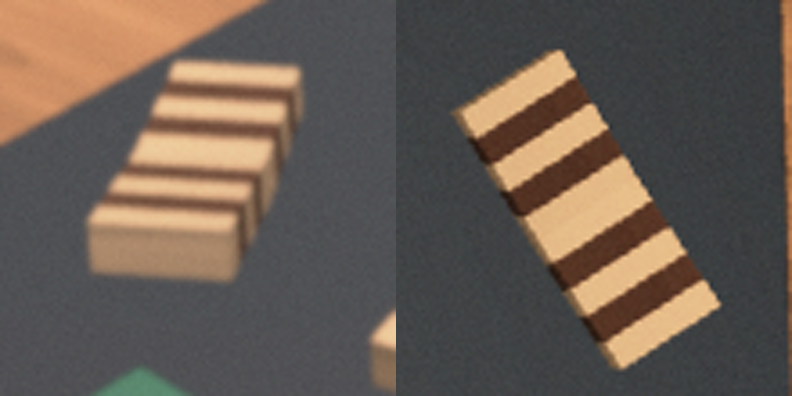

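The board looks the same as in the first picture: scene-zoom far edge at row 62, near edge at 222, and the top-view rectangles match within 0.2 px. The arm is clear, so I'm handing in.

```bash
python3 -c "
from plant import ctrl
print(ctrl.sign_off())"
```

```text
the job is handed in; nothing more can be done
None
```

The warp test is done and handed in at about 7.4 s of the 32 s allowed; no verdict was reported. With the closed fingertips I pushed the raised end (the one farther from the robot) down until the board rocked over. I then lifted, pushed the other end down so it rocked back, and drew the arm clear.

- **Rocked over:** pictures taken with the fingers still on the board and again after lifting both showed the near end down and the far end up. I judged this by eye from edge positions and did not compute the tilt angle.
- **At the end:** the oblong board looks as it did at the start. The top-view outlines of all three boards match the first picture to within about 0.2 px (under 1 mm).
- **Forces:** the readings at the end of each move never went above about 1 N.

No check failed. The only mismatch was a small measuring error at the start: board width came out at 66–68 mm against the 65 mm given.

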